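Fit the return spring of a kick-wheel brake

ROBOT

A 6-joint arm with a two-finger parallel gripper is mounted at the origin on the work surface. World frame = base frame: x ahead of the robot, y to its left, z up, the work surface at z = 0. Lengths are in mm, angles in degrees, forces in N, time in s.
With the tool pointing down it reaches from about 350 to 850 mm from the base axis. Payload 8.1 kg.
Tool frame: the origin (TCP) lies on the centre line of the jaws, within the pads' length; the fingertips stand 19 mm ahead of it and the grasp point (between the pads) is the TCP; z points along the fingers, y is the line along which they close (so a half turn about z gives the same grasp; the last joint's range is limited). The gripper opens to 85 mm and grips with 20 to 120 N. Pads are 22 mm wide; open, the fingers measure 114 mm over their backs; the gripper's body (76 mm by 85 mm) begins 54 mm behind the grasp point. The pads swing forward as they close: fully open they stand 13 mm farther back than shut.
Start: joints at [62.086, 7.471, 85.268, -0, 87.261, -4.893], TCP at [234.625, 552.229, 250.292] pointing down, gripper open.
Joint ranges: [-169.43, 169.43], [-51.17, 129.36], [1.28, 143.12], [-76.62, 256.62], [0, 156.53], [-152.29, 152.29]. Speed limits (degrees/s): [136.94, 136.94, 159.86, 180, 180, 180].

INTERFACE

Orientations are given as [roll, pitch, yaw] about the fixed x, y, z axes, in that order (R = Rz(yaw) Ry(pitch) Rx(roll)).
In Python, from bench import r gives the robot as it stands. The module is installed in compiled form; this text tells all that it offers.
- The arm moves only by the tool servo_tool, never from a script. Its arguments are lists of equal length, an entry for each row: "fingers": the finger opening in m, from 0 to 0.0854; "linear": the shift along the tool's x, y, z in m, a list of three; "rotation": the turn, a rotation vector about the tool's x, y, z in degrees, a list of three. A call has 1 to 10 rows; each row is the pose to reach, as a shift and turn from the pose commanded when the call began, along the tool's axes at that moment; what a row does not reach only later rows make up. A row lasts 1/10 s, in which the tool goes at most 50 mm and 8.59 degrees, less where a joint would pass 70% of its speed; a pose out of reach is approached as far as the arm can. A call with a gripper value outside its range is refused whole. The fingers move at their own pace and stop on an object; "force" is the grip in N (left out, the last holds). Time passes only in rows, so rows that repeat a pose let the fingers close. It gives the time, the measured TCP pose, the force, the opening and the grip force at its end, in the units of the state.
- r.sense(): the state, without advancing time (a new reading comes with each control period).
- r.snapshot(name): name is "side" or "top" or "wrist"; returns a dict with "frame" (420x560x3 uint8, red, green, blue), "fx", "fy", "cx", "cy" (pixels), "camera_from_world" (4x4, takes a point from world to camera coordinates). Camera axes: x right, y up, looking along -z (the intrinsics and any distortion apply to the point x, -y, -z); pixel columns grow to the right and rows downward; lengths in mm; the calibration is good to about 2 mm. A picture is of the moment at which its call begins. There is no depth.
- r.hand_in(): hands the job in; it is judged then, once.
The state is a dict: "time": time; "joint_pos": joint angles; "qd": joint speeds; "joint_efforts": joint torques, N m; "tool_pos": TCP position; "tcp_rot": TCP orientation; "ft_force": force on the tool from outside, world axes, zero at the start; "wrist_torque": the same for the moment, N m; "finger_gap": finger opening in mm; "grip_force": force on a finger pad.
Only numpy, scipy, OpenCV 4.12 (cv2) and the standard library are available. Lean on these libraries where they do the work, as an engineer would, in place of code of your own. Each camera call takes 0.05 s, during which the arm holds its last target. There are 200 camera calls.

TASK

Fit the brake's return spring: pick it up from the wooden board, drop its straight hook down into the hole in the red brake lever and let it go there, then take the eye end, stretch the spring and slip the eye over the grooved post so that it sits in the groove and draws the lever back against its stop. Work by feel: do not force the hook or the eye against the metal, do not overstretch the spring, and leave the jar, the knife and the tile where they are.

Things in the scene. Friction and masses are not known exactly. Their poses are not given: they have to be found in the camera images.
- brake_plate: Green steel plate of a kick-wheel brake, fixed, 190 x 250 x 6 mm; origin on its underside, x away from the robot, y the way the spring is stretched. Stop stud at (50, -60) mm. Anchor post at x 0, clamped in a slot anywhere from y 61 to 89: not measured, see or feel for it. Post, heights over the bench: 13 mm shoulder to 29.5, 7 mm neck (groove) to 36, flat head 10.5 mm wide, top at 42 mm.
- lever_hole (a point): Centre of the round 6 mm hole through the lever bar, at its top face, 30 mm over the bench; 100 mm from the pivot. Axes as brake_lever.
- brake_lever: Red flat lever, 22 mm wide, underside 24, top 30 mm over the bench, air below. Origin on its upright pivot; x along the bar, hole at x = -100, near end -118 mm. At the stop stud its axes are the plate's and the hole at plate x 0, y -77 mm; it is found swung 0.08 to 0.30 rad from there (range 0.35), hole away from the post. About 3 N at the hole swings it; it stays where left.
- ware_board: Light wooden board, 75 x 160 x 18 mm, on which the spring is laid along the board's y; it does not move. Origin under its centre.
- spring: Loose return spring, 90 g; origin on its centre line over the hook; x to the eye, z up with the hook down, as it lies at the start, the hook over the board's -y end. Along x at rest: hook 0, 4 mm wire, brass block 18-42, coil 42-86, brass block 86-110, wire, eye centre 125 mm. It does not bend. Pull: 3 N to start, then 0.35 N per mm; 9 to 37 mm of stretch when seated, spoiled at 50 mm.
- hook_tip (a point): Lower end of the hook: a straight, round-ended 4 mm leg that goes 16 mm down from the spring's centre line. Fully home, the wire lies on the lever, centre line 32 and tip 16 mm over the bench; axes as spring.
- hook_grip (a point): Centre of the brass block at the hook end, 13 mm square, 24 mm long, 30 mm from the hook; the place to hold the spring for hooking. 24.5 mm over the bench at the start; axes as spring.
- eye_end: Eye end of the spring; origin at the centre of the eye, a closed ring of 4 mm wire in the spring's x-y plane (flat when the hook points down), 13 mm inside, 21.6 mm outside; axes as spring. Seated, the ring's far side bears on the post's neck: its centre 3 mm from the post's axis towards the lever, 31.5 to 34 mm over the bench.
- eye_grip (a point): Centre of the brass block at the eye end, 13 mm square, 24 mm long, 27 mm from the eye's centre towards the hook; the place to hold it for stretching. With only the hook in the lever this end droops onto the plate; axes as spring.
- glaze_jar: Blue-grey glaze jar with white cap, 56 mm across, 62 mm high; origin under its centre. Leave alone.
- clay_knife: Flat blue-handled potter's knife, 175 mm long, lying on the bench. Leave alone.
- test_tile: Clay test tile with three slots, 100 x 80 x 10 mm, lying on the bench. Leave alone.
There are look-alikes about, which are no part of the job. There is more than one size of the spring; the job needs the middle-sized.

How it is judged (in metres and radians):
On the way:
1. the hook hangs through the lever's hole, let go by the gripper (z of hook_tip in the frame of lever_hole below -0.01 m and horizontal distance between hook_tip and lever_hole below 0.006 m and contact force between spring and the fingers below 0.05 N), for 0.2 s.
At the end, for the whole second after the job is handed in: Hook tip 10 mm or more below the lever's top, within 6 mm of the hole; eye in the post's groove (plate x within 6 mm of 0, y 52 to 89 mm, 27 to 37 mm over the bench), spring stretched 5 mm or more, the lever's hole within 4 mm of its place at the stop, all at rest and let go (z of hook_tip in the frame of lever_hole below -0.01 m and horizontal distance between hook_tip and lever_hole below 0.006 m and x of eye_end in the frame of brake_plate between -0.006 and 0.006 m and y of eye_end in the frame of brake_plate between 0.052 and 0.089 m and z of eye_end in the frame of brake_plate between 0.027 and 0.037 m and distance between spring and eye_end above 0.13 m and y of lever_hole in the frame of brake_plate above -0.081 m and linear speed of spring below 0.02 m/s); the robot touches nothing.
It fails at once if the spring is stretched by more than 50 mm (distance between spring and eye_end above 0.175 m).
It fails at once if the spring is pressed against the lever with more than 25 N (contact force between spring and brake_lever above 25 N).
It fails at once if the eye is pressed against the post or plate with more than 25 N (contact force between eye_end and brake_plate above 25 N).
It fails at once if the jar, the knife or the tile is moved more than 30 mm (distance of any of glaze_jar, clay_knife, test_tile from where it was at the start of the episode above 0.03 m).
It also fails if it takes over 72 s, if anything falls off the work surface, if the arm or the gripper's body presses on something with over 40 N, if the wrist force passes 120 N, or if a joint passes its speed limit or range.

## Working session

There is one attempt and no reset: what is moved stays moved. The work goes in short steps, Python scripts to look and compute and a tool call to move; the robot and the scene stay as the last step left them, time stands still between calls to the robot, and variables do not carry over. Pictures are saved under pics/ and viewed, at most 10 in all, crops included, and the job is handed in when it is done.

Besides the shell and the picture viewer there is one more tool, called after "Emit:" by a JSON object that holds its "api" and its "payload". servo_tool: Moves the arm, as the interface text tells. Its arguments: {"type":"object","properties":{"fingers":{"type":"array","items":{"type":"number"}},"linear":{"type":"array","items":{"type":"array","items":{"type":"number"}}},"rotation":{"type":"array","items":{"type":"array","items":{"type":"number"}}},"force":{"type":"number"}},"required":["fingers","linear","rotation"]}

```bash
mkdir -p pics
cat > h.py <<'E'
import numpy as np, cv2
from bench import r
def snap(n,f=None):
    s=r.snapshot(n)
    if f: cv2.imwrite('pics/'+f,s['frame'][:,:,::-1])
    np.save('/tmp/'+n+'.npy',s,allow_pickle=True); return s
def load(n): return np.load('/tmp/'+n+'.npy',allow_pickle=True).item()
def ray(s,u,v):
    T=np.array(s['camera_from_world']); d=np.array([(u-s['cx'])/s['fx'],-(v-s['cy'])/s['fy'],-1])
    return -T[:3,:3].T@T[:3,3], T[:3,:3].T@d
def onz(s,u,v,z):
    o,d=ray(s,u,v); return o+d*(z-o[2])/d[2]
def proj(s,p):
    T=np.array(s['camera_from_world']); c=T[:3,:3]@np.array(p,float)+T[:3,3]
    return s['cx']+s['fx']*c[0]/-c[2], s['cy']+s['fy']*-c[1]/-c[2]
def two(s1,p1,s2,p2):
    o1,d1=ray(s1,*p1);o2,d2=ray(s2,*p2)
    a=np.linalg.lstsq(np.c_[d1,-d2],o2-o1,rcond=None)[0]
    x,y=o1+a[0]*d1,o2+a[1]*d2
    return (x+y)/2,np.linalg.norm(x-y)
E
python3 - <<'E'
from h import *
a=snap('top','top.png');b=snap('side','side.png')
for s in(a,b): print(s['fx'],s['cx'],s['cy'],np.round(ray(s,280,210),2), [k for k in s])
print(r.sense())
E
```

```text
507.33696186749586 280.7858374941503 208.39873773191903 [[ 5.0204e+02  2.4900e+00  1.1414e+03]
 [ 5.0000e-02  0.0000e+00 -1.0000e+00]] ['frame', 'fx', 'fy', 'cx', 'cy', 'camera_from_world']
402.7175877979862 277.83325368284426 215.5034897178952 [[ 3.5492e+02 -5.9603e+02  6.0569e+02]
 [ 2.7000e-01  7.1000e-01 -6.5000e-01]] ['frame', 'fx', 'fy', 'cx', 'cy', 'camera_from_world']
{'time': 0.1, 'joint_pos': array([ 6.20879589e+01,  7.51122475e+00,  8.53259625e+01, -2.07645550e-03,
        8.72615445e+01, -4.89400427e+00]), 'qd': array([ 0.15450442, -0.01667359, -0.09552756, -0.00477397, -0.02283116,
        0.09204587]), 'joint_efforts': array([ 1.78668124e-03, -5.70947278e+01, -5.01946056e+01, -8.00719704e-05,
        8.07767414e-03,  8.56120278e-05]), 'tool_pos': array([234.38469049, 551.79874219, 249.31666768]), 'tcp_rot': array([-1.79901451e+02, -6.35671512e-03,  1.56982059e+02]), 'ft_force': array([ 0.14795989,  0.35575259, -0.01309354]), 'wrist_torque': array([-0.0188198 , -0.00411917, -0.01309196]), 'grip_force': 0.0, 'finger_gap': 85.46444518509324}
```

View pics/top.png

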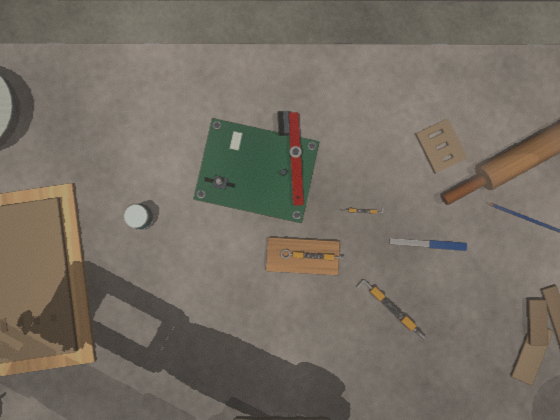

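View pics/side.png

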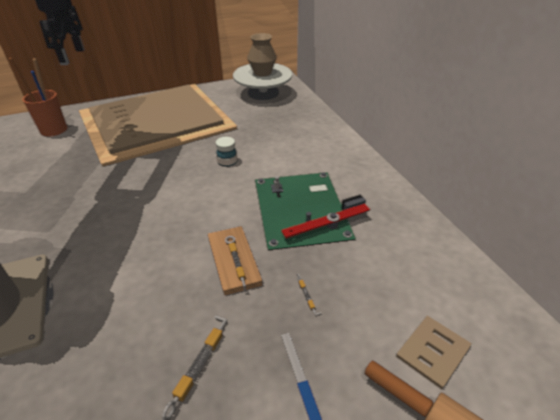

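The top view shows three springs: the board one at (314,256), with its eye at (286,253) and hook at (342,257); a small one at (362,211); and a large one at (395,307). The middle-sized one is the one on the board, about 56 px ≈ 125 mm long. The plate is centred near (257,170), the post near (219,182), and the lever runs from (295,115) to (298,204). The side view agrees.

Run:
```python
from h import *
s=load('top');f=s['frame'];hsv=cv2.cvtColor(f,cv2.COLOR_RGB2HSV)
c=f[105:285,185:355]; cv2.imwrite('pics/c1.png',cv2.resize(c,None,fx=3.3,fy=3.3,interpolation=cv2.INTER_CUBIC)[:,:,::-1])
def rep(n,m,z):
    cs,_=cv2.findContours(m.astype('uint8'),cv2.RETR_EXTERNAL,cv2.CHAIN_APPROX_NONE)
    for k in sorted(cs,key=cv2.contourArea)[::-1][:3]:
        if cv2.contourArea(k)<15: continue
        b=cv2.boxPoints(cv2.minAreaRect(k)); print(n,cv2.contourArea(k),np.round(b).tolist(),[np.round(onz(s,*p,z)[:2]).tolist() for p in b], 'c',np.round(onz(s,*b.mean(0),z)))
H,S,V=[hsv[...,i].astype(int) for i in range(3)]
rep('red',((H<8)|(H>172))&(S>150)&(V>70),30)
g=(H>60)&(H<95)&(S>80)&(V>30); g=cv2.morphologyEx(g.astype('uint8'),cv2.MORPH_CLOSE,np.ones((9,9)))
rep('green',g,6)
m=np.zeros_like(H);m[235:280,262:346]=1
rep('brass',(H>14)&(H<26)&(S>150)&(V>130)&(m>0),31)
b=(H>5)&(H<25)&(S>60)&(m>0); rep('board',cv2.morphologyEx(b.astype('uint8'),cv2.MORPH_CLOSE,np.ones((15,15))),18)
```

```text
red 392.0 [[290.0, 157.0], [300.0, 156.0], [303.0, 204.0], [293.0, 205.0]] [[680.0, -16.0], [682.0, -37.0], [577.0, -45.0], [575.0, -23.0]] c [628. -30.  30.]
red 252.0 [[289.0, 113.0], [298.0, 113.0], [299.0, 146.0], [290.0, 146.0]] [[779.0, -13.0], [779.0, -33.0], [705.0, -36.0], [704.0, -16.0]] c [742. -24.  30.]
green 7351.0 [[195.0, 198.0], [212.0, 118.0], [318.0, 142.0], [301.0, 222.0]] [[590.0, 198.0], [772.0, 160.0], [719.0, -80.0], [538.0, -40.0]] c [655.  59.   6.]
brass 33.5 [[293.0, 252.0], [302.0, 252.0], [302.0, 257.0], [293.0, 257.0]] [[471.0, -23.0], [471.0, -43.0], [461.0, -43.0], [461.0, -23.0]] c [466. -33.  31.]
brass 33.5 [[324.0, 259.0], [324.0, 254.0], [334.0, 255.0], [333.0, 260.0]] [[457.0, -90.0], [468.0, -92.0], [465.0, -111.0], [455.0, -110.0]] c [ 461. -101.   31.]
board 2431.5 [[265.0, 271.0], [267.0, 236.0], [340.0, 240.0], [338.0, 275.0]] [[429.0, 38.0], [506.0, 34.0], [498.0, -127.0], [421.0, -122.0]] c [463. -44.  18.]
```

View pics/c1.png

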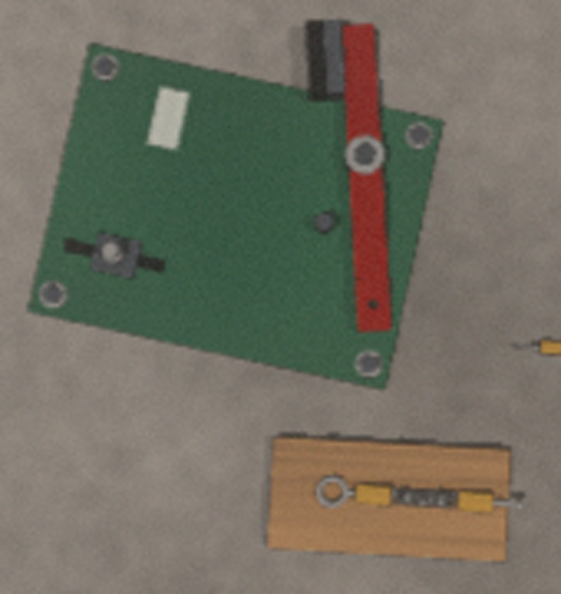

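The crop confirms the middle-sized spring on the board, with its eye at left and hook at right. It also shows the lever pivot at crop (365,154), the hole at (373,304), the post at (112,252) and the stud at (323,222).

Run:
```python
from h import *
s=load('top')
P=lambda u,v,z: np.round(onz(s,u/3.3+185-.4,v/3.3+105-.4,z),1)
pv=P(365,154,33);ho=P(373,304,30);po=P(112,252,42);st=P(323,222,30);eye=P(333,492,24.5);hk=P(517,499,24.5)
print(pv,ho,po,st,eye,hk,np.linalg.norm(pv-ho),np.linalg.norm(eye-hk))
yaw=np.radians(-12.2);R=np.array([[np.cos(yaw),-np.sin(yaw)],[np.sin(yaw),np.cos(yaw)]])
o=pv[:2]-R@[100,-77];print('origin',o)
for n,p in dict(ho=ho,po=po,st=st).items(): print(n,R.T@(p[:2]-o))
S=r.sense();from scipy.spatial.transform import Rotation as Ro
M=Ro.from_euler('xyz',S['tcp_rot'],degrees=True).as_matrix();print(M.round(3))
for yawd in (177,):
  Mt=Ro.from_euler('xyz',[180,0,yawd],degrees=True).as_matrix()
  print('rot',(Ro.from_matrix(M.T@Mt)).as_rotvec(degrees=True))
t=np.array([461,-100.5,100.]);print(M.T@(t-S['tool_pos']))
```

```text
[692.6 -27.1  33. ] [592.5 -32.8  30. ] [625.2 139.9  42. ] [647.3   0.7  30. ] [467.5  -6.7  24.5] [ 463.3 -128.9   24.5] 100.30702866698826 122.27215545658791
origin [611.1304199   69.29350351]
ho [   3.36522032 -103.72488272]
po [-1.16907228 71.98516306]
st [ 49.84823065 -59.40085142]
[[-0.92   0.391 -0.001]
 [ 0.391  0.92  -0.002]
 [ 0.    -0.002 -1.   ]]
rot [ -0.09643378  -0.02350735 -20.01793084]
[-463.65074941 -511.49585472  150.14522303]
```

Emit:
{"api": "servo_tool", "payload": {"fingers": [0.05,0.05,0.05,0.05,0.05,0.05,0.05,0.05,0.05,0.05], "linear": [[-0.465,-0.511,0.12],[-0.465,-0.511,0.12],[-0.465,-0.511,0.12],[-0.465,-0.511,0.12],[-0.465,-0.511,0.12],[-0.465,-0.511,0.12],[-0.465,-0.511,0.12],[-0.465,-0.511,0.12],[-0.465,-0.511,0.12],[-0.465,-0.511,0.12]], "rotation": [[0,0,7],[0,0,14],[0,0,21],[0,0,28],[0,0,35],[0,0,42],[0,0,49],[0,0,56],[0,0,63],[0,0,70]]}}

```text
time: 1.1
tool_pos: [397.3, 85.3, 164.4]
tcp_rot: [180.0, -0.0, 86.7]
ft_force: [1.1, 0.2, 0.4]
finger_gap: 50.0
grip_force: 0.0
```

Emit:
{"api": "servo_tool", "payload": {"fingers": [0.05,0.05,0.05,0.05,0.05,0.05,0.05], "linear": [[-0.182,0.075,0.035],[-0.182,0.075,0.035],[-0.182,0.075,0.035],[-0.182,0.075,0.035],[-0.182,0.075,0.035],[-0.182,0.075,0.035],[-0.182,0.075,0.035]], "rotation": [[0,0,0],[0,0,0],[0,0,0],[0,0,0],[0,0,0],[0,0,0],[0,0,0]]}}

```text
time: 1.8
tool_pos: [462.2, -97.8, 129.5]
tcp_rot: [-180.0, -0.0, 87.0]
ft_force: [-0.3, -0.3, 0.2]
finger_gap: 50.1
grip_force: 0.0
```

Run:
```python
from h import *
s=snap('wrist','w1.png');S=r.sense();print(S['tool_pos'],S['tcp_rot'],ray(s,s['cx'],s['cy']))
for p in [(462.5,-100.5,24.5),(464,-30,24.5)]: print(proj(s,p))
```

```text
[462.35358067 -97.46564429 129.77312644] [-1.79991758e+02 -1.71203038e-02  8.70406353e+01] (array([466.67937022, -24.07904134, 254.11956919]), array([-0.01572543, -0.29153326, -0.95643143]))
(np.float64(281.56386809034177), np.float64(217.29468068663033))
(np.float64(278.1562588442118), np.float64(113.9632667344262))
```

View pics/w1.png

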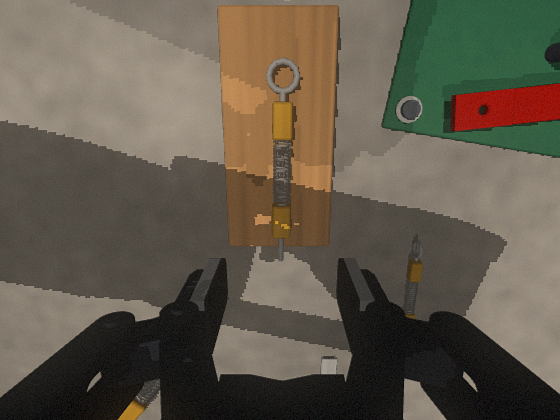

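The wrist view shows the spring almost along the image's vertical axis: hook block (282,222), eye centre (283,77), hook (281,250). The lever hole is at (484,110).

Run:
```python
from h import *
s=load('wrist');S=r.sense()
for n,u,v,z in [('blkend top',282,206,31),('blkend bot',281,238,31),('eyeblk top',284,101,31),('eyeblk bot',282,141,31),('eye',283.5,77,24.5),('hook',281,252,24.5),('hole',484,110,30)]: print(n,onz(s,u,v,z).round(1))
```

```text
blkend top [463.3 -90.3  31. ]
blkend bot [ 461.4 -113.6   31. ]
eyeblk top [468.1 -22.3  31. ]
eyeblk bot [465.6 -46.7  31. ]
eye [468.6  -7.8  24.5]
hook [ 460.7 -127.1   24.5]
hole [593.6 -34.3  30. ]
```

Emit:
{"api": "servo_tool", "payload": {"fingers": [0.05,0.05,0.05,0.05,0.03,0.0,0.0,0.0,0.0,0.0], "linear": [[-0.0045,0,0.045],[-0.0045,0,0.08],[-0.0045,0,0.09],[-0.0045,0,0.09],[-0.0045,0,0.09],[-0.0045,0,0.09],[-0.0045,0,0.09],[-0.0045,0,0.09],[-0.0045,0,0.09],[-0.0045,0,0.09]], "rotation": [[0,0,0.8],[0,0,0.8],[0,0,0.8],[0,0,0.8],[0,0,0.8],[0,0,0.8],[0,0,0.8],[0,0,0.8],[0,0,0.8],[0,0,0.8]], "force": 60}}

```text
time: 2.85
tool_pos: [464.1, -103.4, 42.1]
tcp_rot: [179.8, 0.0, 86.2]
ft_force: [-3.0, 1.7, 7.3]
finger_gap: 10.5
grip_force: 58.8
```

Emit:
{"api": "servo_tool", "payload": {"fingers": [0.0,0.0,0.0,0.0,0.0], "linear": [[0,0,-0.01],[0,0,-0.04],[0,0,-0.07],[0,0,-0.07],[0,0,-0.07]], "rotation": [[0,0,0],[0,0,0],[0,0,0],[0,0,0],[0,0,0]]}}

```text
time: 3.35
tool_pos: [463.4, -103.4, 111.5]
tcp_rot: [179.8, 0.1, 86.2]
ft_force: [-0.5, 0.1, -1.8]
finger_gap: 10.9
grip_force: 58.8
```

Run:
```python
from h import *
w=snap('wrist');s=snap('side');S=r.sense();print(S['tool_pos'],S['tcp_rot'],S['ft_force'],S['finger_gap'])
u,v=map(int,proj(s,S['tool_pos']));print(u,v)
c=cv2.resize(s['frame'][v-60:v+60,u-80:u+80],(560,420),interpolation=cv2.INTER_CUBIC)
cv2.imwrite('pics/a2.png',cv2.resize(np.hstack([w['frame'],c]),(800,300))[:,:,::-1])
```

```text
[ 461.82924344 -102.81724763  109.24485396] [-1.79951847e+02 -1.10023988e-02  8.61771382e+01] [-0.39896774  0.16698347 -1.92005917] 10.67329678683183
237 242
```

View pics/a2.png

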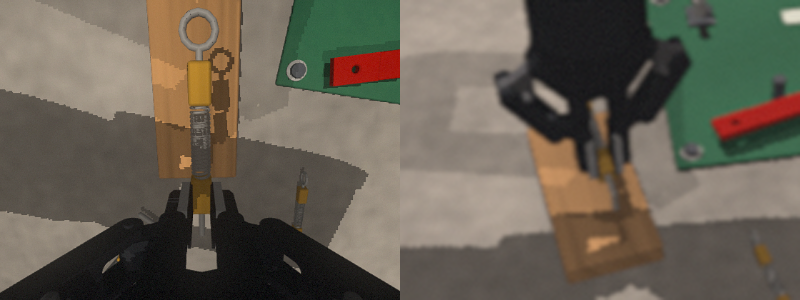

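```bash
cat >> h.py <<'E'
from scipy.spatial.transform import Rotation as Ro
def tool():
    S=r.sense();return Ro.from_euler('xyz',S['tcp_rot'],degrees=True).as_matrix(),np.array(S['tool_pos'])
def ring(s,guess,rad=70):
    "centroid of the ring's hole: dark/other region enclosed by gray ring near guess -> ellipse of gray contour"
    f=s['frame'].astype(int);sat=f.max(2)-f.min(2);m=((sat<22)&(f.mean(2)>85)).astype('uint8')
    u,v=map(int,guess);k=np.zeros_like(m);cv2.circle(k,(u,v),rad,1,-1);m*=k
    cs,hi=cv2.findContours(m,cv2.RETR_CCOMP,cv2.CHAIN_APPROX_NONE)
    out=[]
    for i,c in enumerate(cs):
        if hi[0][i][3]>=0 and len(c)>12: out.append((cv2.contourArea(c),*np.round(cv2.fitEllipse(c)[0],1),np.round(cv2.fitEllipse(c)[1],1)))
    return sorted(out,key=lambda t:-t[0])[:4]
E
python3 - <<'E'
from h import *
s=load('wrist');M,t=tool()
for dz in (12,17.6,22):
  e=t+M@[96.4,0,dz];print(e.round(1),np.round(proj(s,e),1))
print(ring(s,(279,42)))
top=snap('top');print(np.round(proj(top,t+M@[96.4,0,17.6]),1), ring(top,proj(top,t+M@[96.4,0,17.6]),20))
E
```

```text
[468.2  -6.6  97.3] [275.5  38.8]
[468.2  -6.6  91.7] [275.7  41.4]
[468.2  -6.6  87.3] [275.8  43.3]
[(1209.0, np.float64(277.4), np.float64(41.4), array([37.3, 41.4]))]
[285.8 254.3] [(45.5, np.float64(285.2), np.float64(254.8), array([7.7, 7.9]))]
```

Emit:
{"api": "servo_tool", "payload": {"fingers": [0.0,0.0,0.0,0.0,0.0,0.0,0.0], "linear": [[0.031,0.038,0],[0.062,0.076,0.005],[0.093,0.114,0.015],[0.1063,0.1299,0.025],[0.1063,0.1299,0.033],[0.1063,0.1299,0.033],[0.1063,0.1299,0.033]], "rotation": [[0,0,2],[0,0,4],[0,0,6],[0,0,7.2],[0,0,7.2],[0,0,7.2],[0,0,7.2]]}}

```text
time: 4.2
tool_pos: [597.6, -6.0, 75.6]
tcp_rot: [-179.8, 0.0, 79.0]
ft_force: [1.5, -0.2, -0.6]
finger_gap: 10.8
grip_force: 58.9
```

Run:
```python
from h import *
w=snap('wrist');s=snap('side');S=r.sense();print(S['tool_pos'],S['tcp_rot'],S['ft_force'],S['finger_gap'])
M,t=tool()
u0,v0=map(int,proj(s,(593,-33.5,35)));print(u0,v0)
print('tip pred',proj(s,t+M@[-28.6,0,33.6]),'elbow',proj(s,t+M@[-28.6,0,17.6]),'hole pred',proj(s,(593,-33.5,30)))
a=cv2.resize(s['frame'][v0-36:v0+24,u0-40:u0+40],(560,420),interpolation=cv2.INTER_CUBIC)
cv2.imwrite('pics/a3.png',cv2.resize(np.hstack([w['frame'],a]),(800,300))[:,:,::-1])
e=t+M@[96.4,0,17.6];print(e,proj(w,e),ring(w,proj(w,e)))
```

```text
[598.53299859  -6.34621923  76.99455754] [-1.79997847e+02  8.73293935e-03  7.89290783e+01] [ 0.30318271 -0.60514409 -1.05989093] 11.004078861183336
291 228
tip pred (np.float64(291.87041339274094), np.float64(226.26304032979638)) elbow (np.float64(291.9486582403405), np.float64(220.47100736177018)) hole pred (np.float64(291.62055209217874), np.float64(230.72391857022652))
[617.04294049  88.25729362  59.37986461] (np.float64(282.82202727500095), np.float64(41.65883743582884)) [(1153.5, np.float64(277.5), np.float64(41.7), array([36.6, 40.2]))]
```

View pics/a3.png

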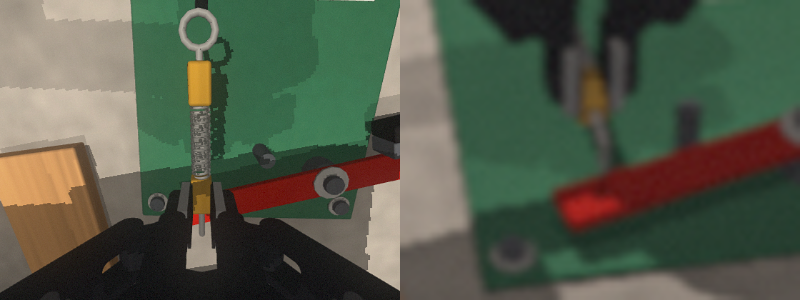

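The composite shows the spring held level with its eye at wrist (277,42). In the side crop the hook's tip is at about side pixel (293,225), just above the lever end.

Run:
```python
from h import *
s=snap('side');f=s['frame'].astype(int)
print('cols',list(range(282,304)))
for v in range(214,240): print(v,' '.join('%3d/%3d'%(f[v,u,0],f[v,u,1]) for u in range(284,304)))
T=[]
for i in range(6): r.snapshot('side'); T.append(r.sense()['tool_pos'])
print(np.round(T,2),np.mean(T,0))
```

```text
cols [282, 283, 284, 285, 286, 287, 288, 289, 290, 291, 292, 293, 294, 295, 296, 297, 298, 299, 300, 301, 302, 303]
214  72/ 82  71/ 77  70/ 69  77/ 64  90/ 72  99/ 86 104/ 95  98/ 85  78/ 70  63/ 74  57/ 83  60/ 89  56/ 89  55/ 89  53/ 88  54/ 90  55/ 89  55/ 90  56/ 90  55/ 90
215  59/ 85  60/ 82  66/ 77  79/ 70  87/ 71  94/ 83  96/ 89  87/ 80  71/ 67  57/ 74  54/ 84  55/ 90  55/ 90  55/ 90  56/ 90  56/ 91  55/ 89  54/ 90  55/ 91  56/ 92
216  54/ 88  52/ 86  61/ 84  71/ 76  74/ 70  80/ 72  85/ 81  79/ 76  61/ 65  50/ 70  50/ 82  54/ 89  55/ 91  55/ 91  56/ 91  55/ 90  55/ 90  55/ 90  54/ 90  56/ 93
217  54/ 89  56/ 92  55/ 89  58/ 84  56/ 73  62/ 68  79/ 77  81/ 79  64/ 69  49/ 71  49/ 82  53/ 89  54/ 89  55/ 90  56/ 90  54/ 89  55/ 90  53/ 89  56/ 91  55/ 92
218  55/ 90  54/ 91  56/ 91  53/ 89  50/ 80  55/ 72  75/ 77  84/ 82  69/ 72  51/ 66  47/ 77  53/ 87  54/ 90  57/ 92  54/ 90  57/ 92  54/ 89  57/ 92  57/ 91  54/ 91
219  55/ 89  56/ 90  55/ 91  54/ 90  53/ 87  52/ 76  65/ 72  81/ 79  74/ 73  54/ 64  43/ 69  51/ 84  53/ 90  55/ 91  56/ 91  54/ 90  55/ 91  53/ 90  56/ 92  55/ 92

[... 2765 characters left out ...]
32/ 52  34/ 53  33/ 54
237  58/ 40  79/ 35  87/ 32  81/ 31  70/ 33  61/ 38  55/ 44  44/ 44  40/ 47  35/ 47  32/ 49  32/ 48  30/ 48  31/ 48  29/ 48  33/ 50  33/ 53  35/ 56  36/ 59  41/ 63
238  43/ 51  50/ 41  56/ 40  54/ 42  44/ 45  38/ 45  34/ 45  32/ 48  32/ 49  32/ 51  30/ 49  31/ 48  30/ 50  34/ 52  34/ 53  33/ 53  37/ 57  39/ 62  39/ 62  40/ 62
239  33/ 53  34/ 48  36/ 46  34/ 46  30/ 47  31/ 49  31/ 49  29/ 48  30/ 49  33/ 52  34/ 52  33/ 54  35/ 55  35/ 59  36/ 59  37/ 60  39/ 62  39/ 63  40/ 63  38/ 62
[[599.    -6.28  77.49]
 [599.11  -6.18  77.54]
 [599.18  -6.07  77.51]
 [599.17  -5.95  77.4 ]
 [599.19  -5.87  77.3 ]
 [599.13  -5.78  77.14]] [599.12928766  -6.02442233  77.39582831]
```

Run:
```python
from h import *
s=load('side');f=cv2.imread('pics/side.png')[:,:,::-1].astype(int)
print(proj(s,(593,-33.5,30)),proj(s,(603,-33.5,30)),proj(s,(593,-23.5,30)),proj(s,(593,-33.5,40)))
for v in range(222,240): print(v,' '.join('%3d'%(f[v,u,0]-f[v,u,1]) for u in range(280,304)))
```

```text
(np.float64(291.62055209217874), np.float64(230.72391857022652)) (np.float64(296.049954709176), np.float64(229.50631317421363)) (np.float64(289.80220785678364), np.float64(227.68634993489255)) (np.float64(291.66665824613807), np.float64(227.19801454501456))
222 -38 -38 -39 -38 -38 -38 -38 -38 -38 -38 -38 -39 -39 -40 -40 -40 -39 -41 -42 -39 -36 -26 -15   3
223 -40 -38 -39 -40 -37 -38 -39 -39 -38 -39 -40 -41 -40 -41 -40 -40 -39 -34 -24 -14   3  23  43  63
224 -38 -38 -37 -37 -38 -39 -40 -39 -39 -41 -41 -40 -41 -34 -24 -17 -10   6  26  45  64  83  97 108
225 -39 -38 -38 -39 -38 -39 -41 -41 -40 -38 -34 -24 -12   5  26  39  51  70  87  98 106 115 117 119
226 -39 -39 -39 -40 -40 -40 -38 -34 -22  -6   9  28  47  68  86  98 103 109 116 117 118 117 119 117
227 -39 -40 -38 -36 -28 -18  -7   8  30  55  74  89 100 109 117 119 117 119 120 118 118 117 115 116
228 -38 -30 -16   1  18  35  54  71  89 103 113 117 120 120 120 119 118 116 116 116 116 116 117 116
229 -30  -1  34  62  82  91 102 112 116 114 108 108 112 115 119 117 118 118 117 113 115 115 119 115
230 -23  25  74 106 117 118 117 118 114 10
[... 257 characters left out ...]

233 -38 -23  18  70 105 116 120 118 117 117 119 116 111 106  99  90  80  70  59  43  31  19   8   0
234 -41 -35  -9  40  90 113 119 118 115 112 105 100  92  82  68  60  46  35  24  12   0  -9 -13 -18
235 -40 -39 -27   8  59  96 109 108 100  90  82  68  58  45  31  21   9   2  -6 -12 -15 -17 -17 -17
236 -37 -38 -35 -17  22  64  84  82  69  58  44  30  21  10   0  -8 -10 -13 -16 -16 -15 -16 -16 -18
237 -38 -38 -38 -30  -4  29  50  45  33  22  10  -1  -7 -13 -19 -18 -17 -17 -16 -18 -17 -19 -20 -20
238 -38 -38 -39 -36 -21   2  15  10   0  -6 -11 -16 -21 -24 -24 -22 -19 -18 -16 -17 -18 -20 -21 -21
239 -36 -37 -40 -36 -30 -16 -10 -11 -14 -18 -17 -19 -25 -26 -23 -22 -20 -20 -19 -21 -20 -22 -21 -25
```

Run:
```python
from h import *
s=snap('top');M,t=tool();print(t)
e=t+M@[96.4,0,17.6];p=proj(s,e);print(e,p,ring(s,p,20))
f=s['frame'].astype(int);u,v=map(int,p);g=f[v-9:v+10,u-9:u+10]
# ring centre by bright weighted ring vs background green
w=np.clip((g[...,0]-70),0,None).astype(float); print(w.astype(int))
f0=cv2.imread('pics/top.png')[:,:,::-1].astype(int);print((f0[190:205,290:306,0]-f0[190:205,290:306,1]))
```

```text
[599.1267581   -5.69616134  77.03362384]
[617.58225445  88.9212285   59.43634576] (np.float64(241.28035975572425), np.float64(183.69638854657035)) []
[[ 0  0  0  0  0  2 51 68 67 69 66 55 12 34 62 69 67 70 65]
 [ 0  0  0  0  0 10 55 67 68 70 72 51 10 40 63 70 65 71 65]
 [ 0  0  0  0  0 20 61 70 68 70 69 37  3 47 68 66 70 70 62]
 [ 0  0  0  0  0 28 63 70 67 68 69 31  1 52 66 66 67 70 60]
 [ 0  0  0  0  0 42 65 67 66 67 68 27  4 50 67 68 68 68 59]
 [ 0  0  0  0  0 49 67 68 69 68 67 22  5 52 70 68 69 70 57]
 [ 0  0  0  0  0 52 65 69 67 69 61 20 21 59 67 69 71 65 53]
 [ 0  0  0  0  0 53 67 69 70 67 50 15 31 61 70 63 68 69 43]
 [ 0  0  0  0  4 52 68 70 67 66 50 11 32 59 70 70 69 65 39]
 [ 0  0  0  0 19 58 69 69 70 66 38  3 36 62 63 67 68 61 36]
 [ 0  0  0  0 40 64 69 73 70 67 31  3 50 69 67 65 67 64 29]
 [ 0  0  0  0 50 71 70 69 67 67 32  5 49 70 68 67 70 62 24]
 [ 0  0  0  0 49 71 67 68 70 68 28  8 54 71 67 70 69 56 20]
 [ 0  0  0  0 45 68 72 66 71 67 18  3 52 65 67 69 68 55 22]
 [ 0  0  0  0 52 67 68 71 65 52  9 20 59 66 68 68 68 52 18]
 [ 0  0  0 11 52 67 67 68 66 50  8 31 64 72 66 70 
[... 496 characters left out ...]
  91  90  93  70  14 -25 -30]
 [-28 -27   3  65  93  95  86  77  73  84  95  91  68  18 -25 -33]
 [-25 -24  -2  71  92  90  63  22  16  61  85  90  69  16 -31 -32]
 [-22 -25   0  67  95  89  58  13   4  47  85  88  74  21 -26 -32]
 [-25 -28 -11  68  90  91  76  56  43  70  86  92  86  29 -25 -30]
 [-26 -23 -10  65  93  89  93  90  90  89  91  94  89  29 -25 -32]
 [-28 -24 -14  61  93  91  87  90  92  90  90  97  87  37 -28 -30]
 [-29 -28 -20  60  90  92  91  88  93  91  90  86  93  36 -22 -29]
 [-30 -27 -14  57  85  91  94  91  88  89  91  94  90  40 -23 -26]
 [-25 -25 -24  47  86  90  87  91  89  89  90  92  92  42 -18 -26]
 [-27 -25 -20  35  78  91  84  82  83  82  83  82  79  26 -22 -15]]
```

Emit:
{"api": "servo_tool", "payload": {"fingers": [0.0,0.0,0.0,0.0,0.0,0.0,0.0], "linear": [[0,-0.0005,0.004],[0,-0.0005,0.008],[0,-0.0005,0.011],[0,-0.0005,0.013],[0,-0.0005,0.014],[0,-0.0005,0.015],[0,-0.0005,0.015]], "rotation": [[0,0,0],[0,0,0],[0,0,0],[0,0,0],[0,0,0],[0,0,0],[0,0,0]]}}

```text
time: 5.4
tool_pos: [598.6, -5.4, 61.7]
tcp_rot: [-180.0, -0.0, 79.0]
ft_force: [0.1, 1.4, -0.8]
finger_gap: 11.0
grip_force: 58.9
```

Emit:
{"api": "servo_tool", "payload": {"fingers": [0.0,0.0,0.0,0.0], "linear": [[0,0,0.001],[0,0,0.002],[0,0,0.003],[0,0,0.003]], "rotation": [[0,0,0],[0,0,0],[0,0,0],[0,0,0]]}}

```text
time: 5.8
tool_pos: [598.4, -5.4, 58.5]
tcp_rot: [-180.0, -0.0, 79.0]
ft_force: [-0.0, 0.2, -1.0]
finger_gap: 10.4
grip_force: 59.0
```

Emit:
{"api": "servo_tool", "payload": {"fingers": [0.0,0.0,0.0,0.0,0.0,0.0], "linear": [[0,0,0.001],[0,0,0.002],[0,0,0.003],[0,0,0.004],[0,0,0.005],[0,0,0.005]], "rotation": [[0,0,0],[0,0,0],[0,0,0],[0,0,0],[0,0,0],[0,0,0]]}}

```text
time: 6.4
tool_pos: [598.5, -5.4, 53.5]
tcp_rot: [-180.0, 0.0, 79.0]
ft_force: [0.1, -0.4, -1.1]
finger_gap: 10.6
grip_force: 59.0
```

Run:
```python
from h import *
w=snap('wrist');s=snap('side');S=r.sense();print(S['tool_pos'],S['ft_force'])
u0,v0=291,228
a=cv2.resize(s['frame'][v0-36:v0+24,u0-40:u0+40],(800,600),interpolation=cv2.INTER_NEAREST)
cv2.imwrite('pics/a4.png',a[:,:,::-1])
```

```text
[598.55421467  -5.47798838  53.69070178] [-0.56844857 -0.82428042 -1.3568234 ]
```

View pics/a4.png

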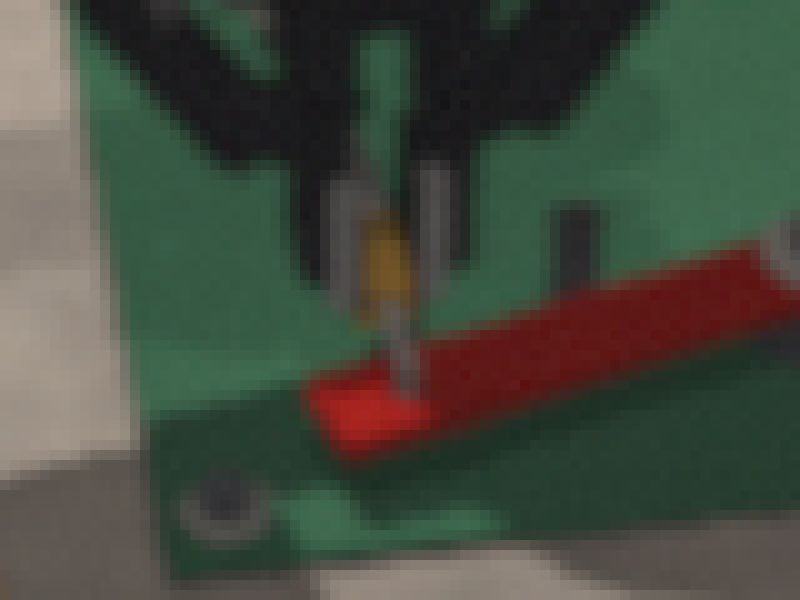

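The crop shows the hook's wire running onto the lever at crop (410,385), side pixel (292,230). That is the hole, and there is no contact force. I'll lower it the rest of the way.

Emit:
{"api": "servo_tool", "payload": {"fingers": [0.0,0.0,0.0,0.0,0.0], "linear": [[0,0,0.001],[0,0,0.002],[0,0,0.003],[0,0,0.0035],[0,0,0.0035]], "rotation": [[0,0,0],[0,0,0],[0,0,0],[0,0,0],[0,0,0]]}}

```text
time: 7.0
tool_pos: [598.5, -5.4, 50.1]
tcp_rot: [-180.0, -0.0, 79.0]
ft_force: [0.0, 0.0, -1.1]
finger_gap: 10.5
grip_force: 59.0
```

Emit:
{"api": "servo_tool", "payload": {"fingers": [0.03,0.035,0.035,0.035,0.035,0.035,0.035,0.035,0.035,0.035], "linear": [[0,0,0],[0,0,0],[0,0,0],[0,0,-0.01],[0,0,-0.03],[0,0,-0.05],[0.04,0,-0.07],[0.06,0,-0.07],[0.06,0,-0.07],[0.06,0,-0.07]], "rotation": [[0,0,0],[0,0,0],[0,0,0],[0,0,0],[0,0,0],[0,0,0],[0,0,0],[0,0,0],[0,0,0],[0,0,0]]}}

```text
time: 8.0
tool_pos: [610.0, 53.6, 120.7]
tcp_rot: [180.0, 0.0, 79.0]
ft_force: [-0.4, -0.2, -0.9]
finger_gap: 35.1
grip_force: 0.0
```

Run:
```python
from h import *
w=snap('wrist','w5.png');s=snap('side');top=snap('top');S=r.sense();print(S['tool_pos'],S['tcp_rot'],S['ft_force'])
a=s['frame'][175:250,240:340]
b=np.vstack([w['frame']]);a=cv2.resize(a,(560,420),interpolation=cv2.INTER_CUBIC)
cv2.imwrite('pics/a5.png',cv2.resize(np.hstack([b,a]),(800,300))[:,:,::-1])
```

```text
[609.59989322  52.54987179 119.86517061] [-1.79950358e+02  2.68739419e-02  7.89336736e+01] [-0.82114195 -0.29610992 -0.62863607]
```

View pics/a5.png

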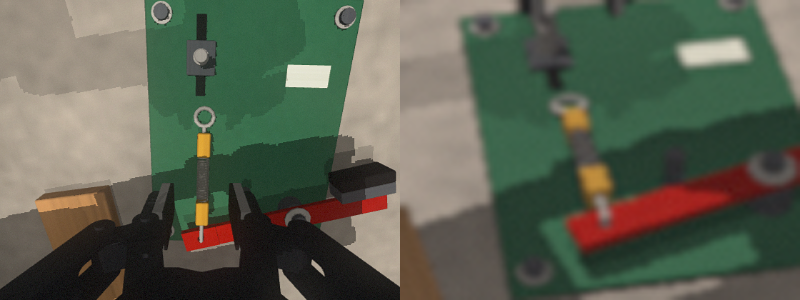

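The wrist view shows the hook still in the lever, the eye at about wrist pixel (286,164), the eye block at (286,203) and the post head at (280,80). The eye end has drooped onto the plate.

Run:
```python
from h import *
s=load('wrist');f=s['frame']
hsv=cv2.cvtColor(f,cv2.COLOR_RGB2HSV);H,S,V=[hsv[...,i].astype(int) for i in range(3)]
m=((H>14)&(H<28)&(S>130)&(V>90)).astype('uint8');m[:,:230]=0;m[:,330:]=0
for c in cv2.findContours(m,0,1)[0]:
    if cv2.contourArea(c)>80:
        b=cv2.minAreaRect(c);print('brass',b,cv2.boundingRect(c))
        for z in (19,36): print(onz(s,*b[0],z).round(1))
e=ring(s,(286,164),45);print(e); print('eye',onz(s,e[0][1],e[0][2],8).round(1) if e else '')
# post head
g=cv2.cvtColor(f[50:115,245:315],cv2.COLOR_RGB2GRAY);m=(g>120).astype('uint8')
for c in cv2.findContours(m,0,1)[0]:
    if cv2.contourArea(c)>40:
        (x,y),(a,b_),_=cv2.fitEllipse(c);print('head',x+245,y+50,a,b_,onz(s,x+245,y+50,42).round(1))
top=load('top');f0=top['frame']; print(proj(top,(625,140,42)))
```

```text
brass ((282.0, 299.0), (32.0, 18.0), 90.0) (273, 283, 19, 33)
[598.4 -11.8  19. ]
[600.4  -1.5  36. ]
brass ((285.0, 203.0), (34.0, 18.0), 90.0) (276, 186, 19, 35)
[614.7  61.6  19. ]
[615.4  66.5  36. ]
[(334.5, np.float64(285.8), np.float64(163.6), array([20.5, 21.1]))]
eye [620.1  86.5   8. ]
head 279.8670082092285 77.68927955627441 18.100814819335938 21.571748733520508 [626.5 140.   42. ]
(np.float64(218.49031473664766), np.float64(181.067187738119))
```

Emit:
{"api": "servo_tool", "payload": {"fingers": [0.035,0.035,0.035,0.035,0.035,0.035], "linear": [[0.0115,0.003,0.03],[0.0115,0.003,0.055],[0.0115,0.003,0.07],[0.0115,0.003,0.08],[0.0115,0.003,0.086],[0.0115,0.003,0.088]], "rotation": [[0,-5,0.6],[0,-11,1.4],[0,-11,1.4],[0,-11,1.4],[0,-11,1.4],[0,-11,1.4]]}}

```text
time: 8.75
tool_pos: [615.2, 63.0, 32.3]
tcp_rot: [179.9, 10.9, 77.5]
ft_force: [0.4, 0.9, 0.3]
finger_gap: 34.8
grip_force: 0.0
```

Emit:
{"api": "servo_tool", "payload": {"fingers": [0.02,0.0,0.0,0.0,0.0,0.0], "linear": [[0,0,0],[0,0,0],[0,0,0],[0,0,0],[0,0,0],[0,0,0]], "rotation": [[0,0,0],[0,0,0],[0,0,0],[0,0,0],[0,0,0],[0,0,0]], "force": 70}}

```text
time: 9.35
tool_pos: [616.0, 63.7, 33.5]
tcp_rot: [179.8, 11.0, 77.5]
ft_force: [-1.7, -2.9, 6.2]
finger_gap: 10.2
grip_force: 69.7
```

Run:
```python
from h import *
w=snap('wrist');T=[]
for i in range(3): w=snap('wrist');T.append(r.sense()['tool_pos'])
print(T,r.sense()['tcp_rot'],r.sense()['finger_gap'],r.sense()['ft_force'])
M,t=tool();t=np.mean(T,0)
e=t+M@[27,0,19];print(e,proj(w,e),ring(w,proj(w,e),60))
```

```text
[array([615.93073497,  63.7009617 ,  33.473235  ]), array([615.92590891,  63.70219203,  33.4598185 ]), array([615.93126327,  63.711614  ,  33.45854752])] [179.76633868  11.01869067  77.54147538] 10.417303016042466 [-1.67991426 -3.35735567  7.36599602]
[620.938951    86.02048134   9.65380069] (np.float64(280.0337565534151), np.float64(215.07429494274183)) [(747.5, np.float64(281.8), np.float64(214.2), array([30. , 31.8]))]
```

```bash
cat >> h.py <<'E'
def pose(H,E,off=(27,0,19)):
    "tool pose holding the spring from hook H to eye E"
    H,E=np.array(H,float),np.array(E,float);d=E-H
    yaw=np.degrees(np.arctan2(d[1],d[0]));el=np.degrees(np.arcsin(d[2]/np.linalg.norm(d)))
    M=Ro.from_euler('xyz',[180,-el,yaw],degrees=True).as_matrix();return M,E-M@off
def rel(M0,t0,M,t):
    return np.round(M0.T@(t-t0),1),np.round(Ro.from_matrix(M0.T@M).as_rotvec(degrees=True),1)
E
python3 - <<'E'
from h import *
M0=Ro.from_euler('xyz',[180,11,77.55],degrees=True).as_matrix();t0=np.array([615.2,63.2,32.2])
H=np.array([593.5,-34,33])
for k in range(1,9):
    el=np.radians(-11+17.5*k/8);yw=np.radians(77.55+1.95*k/8)
    E=H+126*np.array([np.cos(el)*np.cos(yw),np.cos(el)*np.sin(yw),np.sin(el)])
    M,t=pose(H,E);print(E.round(1),t.round(1),*rel(M0,t0,M,t))
E
```

```text
[619.8  87.7  13.7] [614.8  64.5  36.6] [ 0.3 -0.7 -4.5] [-0.   2.2 -0.2]
[619.4  88.4  18.5] [614.3  64.3  40.5] [-0.7 -1.1 -8.3] [-0.1  4.4 -0.5]
[619.   89.   23.3] [613.8  64.1  44.3] [ -1.7  -1.5 -12. ] [-0.1  6.6 -0.7]
[618.5  89.4  28.1] [613.3  63.7  48.1] [ -3.   -1.9 -15.6] [-0.1  8.7 -1. ]
[618.   89.6  32.9] [612.8  63.1  51.9] [ -4.3  -2.3 -19.2] [-0.1 10.9 -1.2]
[617.5  89.6  37.7] [612.2  62.4  55.7] [ -5.8  -2.7 -22.8] [-0.1 13.1 -1.5]
[616.9  89.4  42.5] [611.6  61.6  59.4] [ -7.5  -3.1 -26.2] [-0.1 15.3 -1.7]
[616.3  89.1  47.3] [611.   60.6  63.1] [ -9.3  -3.5 -29.7] [-0.1 17.5 -2. ]
```

Emit:
{"api": "servo_tool", "payload": {"fingers": [0.0,0.0,0.0,0.0,0.0,0.0,0.0,0.0,0.0], "linear": [[0.0003,-0.0007,-0.0045],[-0.0007,-0.0011,-0.0083],[-0.0017,-0.0015,-0.012],[-0.003,-0.0019,-0.0156],[-0.0043,-0.0023,-0.0192],[-0.0058,-0.0027,-0.0228],[-0.0075,-0.0031,-0.0262],[-0.0093,-0.0035,-0.0297],[-0.0093,-0.0035,-0.0297]], "rotation": [[0,2.2,-0.2],[0,4.4,-0.5],[0,6.6,-0.7],[0,8.7,-1],[0,10.9,-1.2],[0,13.1,-1.5],[0,15.3,-1.7],[0,17.5,-2],[0,17.5,-2]]}}

```text
time: 10.45
tool_pos: [611.0, 60.6, 63.4]
tcp_rot: [179.9, -6.5, 79.5]
ft_force: [-0.5, -0.7, -1.2]
finger_gap: 10.5
grip_force: 68.9
```

Run:
```python
from h import *
w=snap('wrist');s=snap('side');M,t=tool();S=r.sense();print(t,S['tcp_rot'],S['ft_force'],S['finger_gap'])
print(t+M@[27,0,19],proj(w,t+M@[27,0,19]),ring(w,(282,214),60))
a=cv2.resize(s['frame'][175:250,240:340],(560,420),interpolation=cv2.INTER_CUBIC)
cv2.imwrite('pics/a6.png',cv2.resize(np.hstack([w['frame'],a]),(800,300))[:,:,::-1])
```

```text
[610.88284061  61.08355993  63.02917234] [179.94178394  -6.42884259  79.53930049] [-0.32838511 -2.5516532  -1.44322245] 10.399080732495344
[616.15940226  89.55639835  47.171828  ] (np.float64(279.57748391783207), np.float64(214.21403399648747)) [(750.5, np.float64(281.4), np.float64(214.2), array([29.7, 32.3]))]
```

View pics/a6.png

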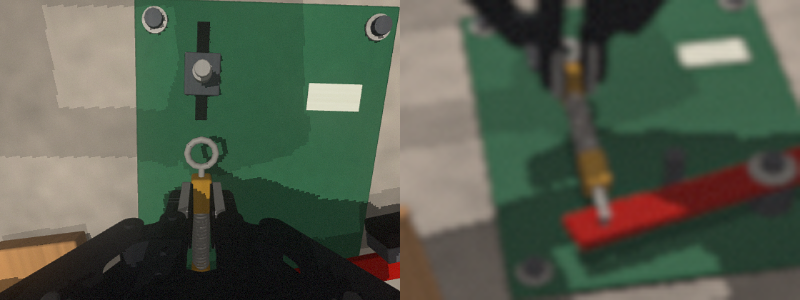

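The hook stays in the lever. The ring is at wrist (281,214) and the post head at about (283,97), straight ahead of the eye.

Run:
```python
from h import *
E0=np.array([616.3,89.1,47.3]);M0,t0=pose([593.5,-34,33],E0)
for f in (.2,.4,.6,.8,.95,1):
    E=E0+f*(np.array([626,139.5,48])-E0);hf=min(1,f/.6);H=np.array([593.5+1.3*hf,-34+28*hf,33])
    M,t=pose(H,E);print(E.round(1),np.linalg.norm(E-H).round(1),*rel(M0,t0,M,t))
```

```text
[618.2  99.2  47.4] 127.0 [10.2 -0.2  1. ] [-0.1  0.   0.6]
[620.2 109.3  47.6] 128.1 [20.4 -0.5  2.1] [-0.1  0.   1.2]
[622.1 119.3  47.7] 129.1 [30.6 -0.7  3.1] [-0.2  0.   1.8]
[624.1 129.4  47.9] 139.3 [41.  -0.6  3.9] [-0.2 -0.4  1.7]
[625.5 137.   48. ] 147.0 [48.8 -0.5  4.6] [-0.2 -0.7  1.6]
[626.  139.5  48. ] 149.6 [51.3 -0.4  4.8] [-0.2 -0.8  1.6]
```

Emit:
{"api": "servo_tool", "payload": {"fingers": [0.0,0.0,0.0,0.0,0.0,0.0], "linear": [[0.004,0,0.0004],[0.008,-0.0001,0.0008],[0.012,-0.0002,0.0012],[0.016,-0.0004,0.0016],[0.0204,-0.0005,0.0021],[0.0204,-0.0005,0.0021]], "rotation": [[0,0,0.2],[0,0,0.4],[0,0,0.7],[0,0,0.9],[0,0,1.2],[0,0,1.2]]}}

```text
time: 11.15
tool_pos: [614.3, 82.8, 63.5]
tcp_rot: [-179.9, -6.5, 78.4]
ft_force: [0.1, -0.8, -1.7]
finger_gap: 10.8
grip_force: 68.9
```

Run:
```python
from h import *
s=snap('side');f=s['frame'].astype(int);m=((f[...,0]-f[...,1]>40)&(f[...,2]<60)).astype('uint8');m[:,:270]=0;m[:,385:]=0;m[:195]=0;m[260:]=0
c=max(cv2.findContours(m,0,1)[0],key=cv2.contourArea);x=c[:,0,0].argmin();print(c[x,0],cv2.minAreaRect(c))
f=cv2.imread('pics/side.png')[:,:,::-1].astype(int);m=((f[...,0]-f[...,1]>40)&(f[...,2]<60)).astype('uint8');m[:,:270]=0;m[:,385:]=0;m[:195]=0;m[260:]=0
c=max(cv2.findContours(m,0,1)[0],key=cv2.contourArea);x=c[:,0,0].argmin();print('start',c[x,0],cv2.minAreaRect(c))
for y in(-34,-14,-6):print(proj(s,(594,y,30)))
```

```text
[278 222] ((304.3117370605469, 221.10650634765625), (8.91893196105957, 52.656524658203125), 82.303955078125)
start [282 230] ((306.58111572265625, 225.71112060546875), (9.36768627166748, 50.6425666809082), 71.99584197998047)
(np.float64(292.15661500993184), np.float64(230.7549401774662))
(np.float64(288.5407889198482), np.float64(224.72898304837787))
(np.float64(287.1278007261133), np.float64(222.37416673055063))
```

Emit:
{"api": "servo_tool", "payload": {"fingers": [0.0,0.0,0.0,0.0,0.0,0.0,0.0,0.0], "linear": [[0.004,0,0.0004],[0.008,0,0.0008],[0.012,0,0.0012],[0.016,0,0.0015],[0.02,0,0.0018],[0.024,0,0.0021],[0.0275,0,0.0025],[0.0275,0,0.0025]], "rotation": [[0,0,0.2],[0,0,0.4],[0,0,0.6],[0,-0.2,0.5],[0,-0.4,0.5],[0,-0.5,0.5],[0,-0.7,0.4],[0,-0.7,0.4]]}}

```text
time: 12.0
tool_pos: [619.4, 107.8, 63.5]
tcp_rot: [-179.8, -5.6, 78.0]
ft_force: [-1.1, -9.5, -1.5]
finger_gap: 10.5
grip_force: 68.9
```

```bash
cat > m.py <<'E'
from h import *
T=[]
for i in range(3): w=snap('wrist');T.append(r.sense()['tool_pos'])
S=r.sense();M,_=tool();t=np.mean(T,0);print(t,S['tcp_rot'],S['ft_force'],S['finger_gap'])
e=t+M@[27,0,19];print('eye',e,proj(w,e),ring(w,(282,214),60))
print('post pred head',proj(w,(626,140,42)))
E
python3 m.py
python3 - <<'E'
from h import *
w=load('wrist');cv2.imwrite('pics/a7.png',cv2.resize(w['frame'][120:300,160:400],(800,600),interpolation=cv2.INTER_CUBIC)[:,:,::-1])
E
```

```text
[619.31784739 107.45524701  63.41807296] [-179.83577251   -5.64112031   77.95105527] [ -2.10557022 -10.50620008  -1.81231926] 10.092909900559672
eye [625.26333038 135.57041126  47.16418816] (np.float64(280.06887526168566), np.float64(215.37291364296854)) [(549.0, np.float64(280.9), np.float64(216.1), array([27.2, 32.2]))]
post pred head (np.float64(279.69800565330434), np.float64(203.26765018400943))
```

View pics/a7.png

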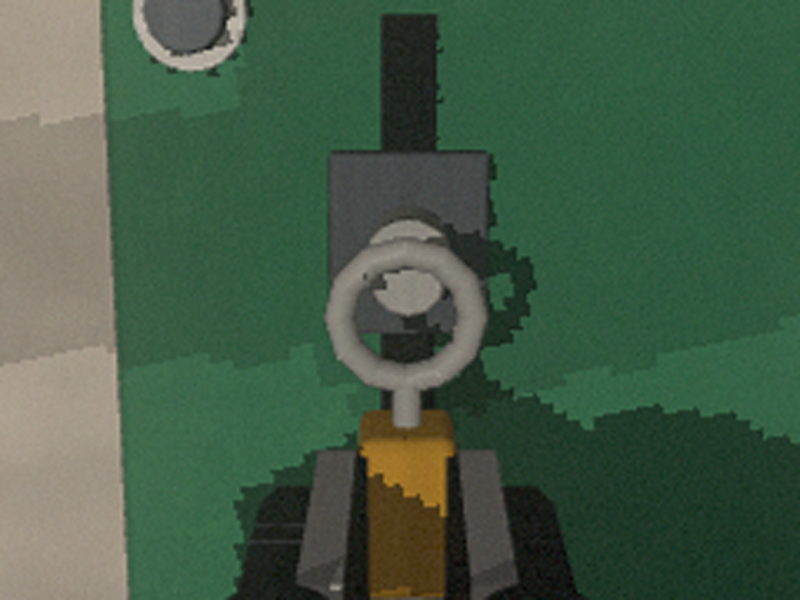

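The ring centre is at crop (407,313), wrist pixel (282,214). The post head is dead in line at crop (407,277), wrist pixel (282,203). Only a forward shift is left.

Run:
```python
from h import *
w=load('wrist');M,t=tool()
h=onz(w,282.1,203.1,42);e=onz(w,282,214,47.2);print(h,e,M.T@(h-e), h[:2]-e[:2])
M0,t0=pose([594.8,-6,33],e);
for dz in (47.5,45,42,39,36,33,32.5):
    E=np.array([h[0],h[1],dz]);Mm,tt=pose([594.8,-6,33],E);print(dz,*rel(M0,t0,Mm,tt))
```

```text
[627.08332691 139.84901959  42.        ] [626.22916978 136.00806936  47.2       ] [3.40443549 0.04949321 5.56146136] [0.85415713 3.84095022]
47.5 [4.  0.  0.1] [-0. -0.  0.]
45 [4.  0.  2.1] [-0. -1.  0.]
42 [4.1 0.  4.6] [-0.  -2.1  0. ]
39 [4.2 0.  7. ] [-0.  -3.3  0. ]
36 [4.4 0.  9.5] [-0.  -4.4  0. ]
33 [ 4.5  0.  12. ] [-0.  -5.6  0. ]
32.5 [ 4.5  0.  12.4] [-0.  -5.8  0. ]
```

Emit:
{"api": "servo_tool", "payload": {"fingers": [0.0,0.0,0.0,0.0,0.0,0.0,0.0], "linear": [[0.002,0,0],[0.004,0,0.0001],[0.004,0,0.0011],[0.004,0,0.0021],[0.0041,0,0.003],[0.0041,0,0.0038],[0.0041,0,0.0038]], "rotation": [[0,0,0],[0,0,0],[0,-0.5,0],[0,-1,0],[0,-1.4,0],[0,-1.7,0],[0,-1.7,0]]}}

```text
time: 12.85
tool_pos: [620.1, 111.5, 59.9]
tcp_rot: [-179.8, -3.9, 78.0]
ft_force: [-1.7, -11.4, -2.2]
finger_gap: 10.2
grip_force: 68.9
```

```bash
python3 m.py
```

```text
[620.12774247 111.42417896  59.96570408] [-179.82154484   -3.92041414   77.94331614] [ -0.84297962 -11.48764435  -2.6413584 ] 10.4449654485089
eye [625.96775584 139.04955494  42.85626676] (np.float64(280.0429699256684), np.float64(215.34577503241692)) [(759.0, np.float64(281.0), np.float64(214.5), array([30.2, 32.1]))]
post pred head (np.float64(279.67971719260566), np.float64(212.82581838405622))
```

Run:
```python
from h import *
w=load('wrist');f=w['frame'].astype(int);sat=f.max(2)-f.min(2);m=((sat<22)&(f.mean(2)>85)).astype('uint8')
k=np.zeros_like(m);cv2.ellipse(k,(281,214),(13,13),0,0,360,1,-1)
n,l,st,ce=cv2.connectedComponentsWithStats(m*k);print(st,ce)
print('\n'.join(''.join('#' if x else '.' for x in row) for row in m[190:240,255:308]))
```

```text
[[     0      0    560    420 234802]
 [   271    202     23     23    398]] [[279.49620957 209.49438676]
 [281.7361809  212.81155779]]
.....................................................
.........................###.........................
......................##########.....................
..................##################.................
...............########################..............
.............########################.##.............
............#############################............
...........###############################...........
..........#################################..........
.........###################################.........
........#################....################........
.......##############............#############.......
......############.......####......############......
.....##########.#.....###########...############.....
.....#########.#....##############...###########.....
.....##########....################...###########....
....##########....##################...##########....
....##########...####################...######
[... 1035 characters left out ...]
.....############.................############......
.......############.............##############.......
.........################...#############.###........
..........#################################..........
...........###############################...........
............##############################...........
.............###########################.............
..............#########################..............
................#####################................
....................#############....................
.......................########......................
.......................########......................
.......................########......................
```

Emit:
{"api": "servo_tool", "payload": {"fingers": [0.0,0.0,0.0,0.0,0.0], "linear": [[0.0005,0.0002,0],[0.0006,0.0002,0.0012],[0.0007,0.0002,0.0024],[0.0007,0.0002,0.0036],[0.0007,0.0002,0.0036]], "rotation": [[0,0,0],[0,-0.6,0],[0,-1.2,0],[0,-1.7,0],[0,-1.7,0]]}}

```text
time: 13.5
tool_pos: [620.4, 112.4, 56.4]
tcp_rot: [-179.8, -2.2, 78.0]
ft_force: [-1.4, -11.8, -1.3]
finger_gap: 10.4
grip_force: 68.9
```

Emit:
{"api": "servo_tool", "payload": {"fingers": [0.0,0.0,0.0,0.0,0.0], "linear": [[0.0001,0,0.0012],[0.0001,0,0.0024],[0.0002,0,0.0036],[0.0002,0,0.0046],[0.0002,0,0.0046]], "rotation": [[0,-0.6,0],[0,-1.2,0],[0,-1.7,0],[0,-2.2,0],[0,-2.2,0]]}}

```text
time: 14.0
tool_pos: [620.5, 112.8, 51.8]
tcp_rot: [-179.8, -0.0, 78.0]
ft_force: [-1.9, -11.0, -0.9]
finger_gap: 10.2
grip_force: 68.9
```

```bash
python3 m.py
```

```text
[620.58674836 112.7633183   51.9728629 ] [-1.79821650e+02 -2.42897655e-02  7.79508606e+01] [ -1.83138831 -10.31130437  -0.09386661] 10.098097695025565
eye [626.16685316 139.1887004   32.98440294] (np.float64(280.0770568014613), np.float64(215.2405497189591)) [(219.0, np.float64(284.5), np.float64(216.5), array([24.9, 27.6])), (43.0, np.float64(267.3), np.float64(216.3), array([ 4.1, 15.7]))]
post pred head (np.float64(279.112400226969), np.float64(220.24272579238172))
```

Emit:
{"api": "servo_tool", "payload": {"fingers": [0.0,0.0,0.0,0.0,0.0], "linear": [[-0.001,0,0],[-0.002,0,0],[-0.003,0,0],[-0.0035,0,0],[-0.0035,0,0]], "rotation": [[0,0,0],[0,0,0],[0,0,0],[0,0,0],[0,0,0]]}}

```text
time: 14.65
tool_pos: [620.0, 109.7, 52.1]
tcp_rot: [-179.8, -0.1, 77.9]
ft_force: [-1.8, -9.4, -1.8]
finger_gap: 10.3
grip_force: 68.9
```

Emit:
{"api": "servo_tool", "payload": {"fingers": [0.0,0.0,0.0,0.0], "linear": [[-0.0007,0,0],[-0.0014,0,0],[-0.0014,0,0],[-0.0014,0,0]], "rotation": [[0,0,0],[0,0,0],[0,0,0],[0,0,0]]}}

```text
time: 15.05
tool_pos: [619.9, 109.4, 52.2]
tcp_rot: [-179.9, -0.2, 78.0]
ft_force: [0.3, -5.9, -3.2]
finger_gap: 10.3
grip_force: 68.7
```

```bash
python3 m.py
python3 - <<'E'
from h import *
w=load('wrist');f=w['frame'].astype(int);sat=f.max(2)-f.min(2);m=((sat<22)&(f.mean(2)>85)).astype('uint8')
print('\n'.join(''.join('#' if x else '.' for x in row) for row in m[185:245:2,250:312]))
E
```

```text
[619.86433967 109.38202537  52.17855035] [-1.79854762e+02 -1.54299582e-01  7.79780908e+01] [ 0.60333655 -5.31445184 -3.62498671] 10.476508032431044
eye [625.45158442 135.84984318  33.25139216] (np.float64(280.0364825322103), np.float64(215.23793466703827)) [(409.0, np.float64(281.9), np.float64(212.9), array([29.1, 32.5]))]
post pred head (np.float64(279.0816097301665), np.float64(212.16267018429653))
..............................................................
..............................................................
..............................................................
..........................#######.###.........................
......................###################.....................
..................###########################.................
................###############################...............
..............#############..............########.............
............##########......#######...........######..........
..........############..################.......######.........
..........###########.###################......#######........
..
[... 494 characters left out ...]
.......
..........#########........#########........##########........
..........###########.....................###########.........
............###########.................############..........
.............#################...#################............
...............#################################..............
..................###########################.................
.....................#####################....................
............................########..........................
............................########..........................
............................########..........................
............................########..........................
```

Emit:
{"api": "servo_tool", "payload": {"fingers": [0.0,0.0,0.03,0.035,0.035,0.035,0.035,0.035,0.035,0.035], "linear": [[-0.0008,0,0],[-0.0008,0,0],[-0.0008,0,0],[-0.0008,0,0],[-0.0008,0,0],[-0.0008,0,-0.01],[-0.0008,0,-0.03],[-0.0008,0,-0.06],[-0.0008,0,-0.08],[-0.0008,0,-0.08]], "rotation": [[0,0,0],[0,0,0],[0,0,0],[0,0,0],[0,0,0],[0,0,0],[0,0,0],[0,0,0],[0,0,0],[0,0,0]]}}

```text
time: 16.2
tool_pos: [622.9, 109.0, 138.0]
tcp_rot: [179.7, -0.3, 78.0]
ft_force: [1.9, 0.5, 1.7]
finger_gap: 35.1
grip_force: 0.0
```

Run:
```python
from h import *
w=snap('wrist','end.png');s=snap('side','ends.png');S=r.sense();print(S['tool_pos'],S['ft_force'],S['finger_gap'],S['time'])
f=w['frame'].astype(int);print(proj(w,(626,140,42)),proj(w,(625.5,137,33)),'hole',proj(w,(594.8,-6,32)))
u,v=map(int,proj(w,(625.5,137,33)));sat=f.max(2)-f.min(2);m=((sat<22)&(f.mean(2)>85)).astype('uint8')
print('\n'.join(''.join('#' if x else '.' for x in row) for row in m[v-25:v+35:2,u-30:u+32]))
hsv=cv2.cvtColor(w['frame'],cv2.COLOR_RGB2HSV);H,Sa,V=[hsv[...,i].astype(int) for i in range(3)]
b=((H>14)&(H<28)&(Sa>130)&(V>70)).astype('uint8');b[:,:230]=0;b[:,330:]=0
for c in cv2.findContours(b,0,1)[0]:
    if cv2.contourArea(c)>60: q=cv2.minAreaRect(c)[0];print('brass',q,onz(w,*q,38.5))
f=s['frame'].astype(int);m=((f[...,0]-f[...,1]>40)&(f[...,2]<60)).astype('uint8');m[:,:270]=0;m[:,385:]=0;m[:195]=0;m[260:]=0
c=max(cv2.findContours(m,0,1)[0],key=cv2.contourArea);print(c[c[:,0,0].argmin(),0],cv2.minAreaRect(c))
```

```text
[620.56286902 108.76984804 133.5752138 ] [-0.39757855  0.50235912 -0.09068664] 34.88182250498838 16.3
(np.float64(274.5190637483935), np.float64(173.67405812140728)) (np.float64(274.9341336478866), np.float64(175.57857380766725)) hole (np.float64(275.6161571446394), np.float64(353.8406803544952))
..............................................................
..............................................................
...............................................###............
...............................................##.............
................................................##............
................................................##............
.............................#######............#.............
........................#################.....................
......................#######.####....#####...................
.....................#################.######.................
..................#####################..#####................
...................######################.#####...............
.................######.#################..###
[... 622 characters left out ...]
........................
..............................#####...........................
..............................#####...........................
..............................................................
..............................................................
..............................................................
..............................................................
..............................................................
brass (277.0, 324.5) [602.74794838  25.16722054  38.5       ]
brass (276.0, 215.0) [620.63776264 110.96857559  38.5       ]
[278 221] ((303.9624328613281, 220.68087768554688), (8.704672813415527, 51.643829345703125), 83.2901611328125)
```

```bash
python3 -c "
from bench import r
print(r.hand_in())"
```

```text
the job is handed in; nothing more can be done
None
```

The spring is fitted and handed in at 16.3 s: the hook is through the lever's hole, the eye is in the post's groove at about 20 mm of stretch, and the lever appears drawn back to its stop; the hand-in returned no verdict.

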